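# Rock the cell sorter's gate over and release the stack

## Task

The battery-cell sorter is still set for the blue bin: with a fingertip press the raised orange pad to rock the seesaw gate fully over to the orange side, then push the yellow tab of the feed stop towards the blue side as far as it goes, so that the three magenta cells roll down into the orange bin. Do not touch or pick up any cell, and leave the things around the sorter where they are.

Things in the scene. Friction and masses are not known exactly. Their poses are not given: they have to be found in the camera images.
- sorter: Fixed battery-cell sorter, 140 deep (x), 530 wide (y), 200 mm high. Origin on the bench under its middle; its x points away from the robot, y left, z up; turned up to 0.3 rad. White seesaw gate (76 x 230 mm) pivots along x at height 105; from its ends chutes lead to the orange bin (right, -y) and blue bin (left). In front of x = -50 only the two pads and the tab rise above its 8 mm base.
- magazine (a point): Centre of the open top, height 200 mm, of the upright magazine over the middle of the gate, in which the three magenta cells are stacked. It fills |x| < 47, |y| < 15 mm (sorter's frame) from height 142 to 200 mm.
- gate (a joint): Tilt of the seesaw gate, rad. -0.30: blue (left, +y) end fully down; +0.30: orange (right, -y) end fully down, so that cells roll to the orange bin. These are its end stops. Stiff pivot: it stays where it is left; about 2 N at a pad rocks it. It starts with the blue end down.
- orange_pad (a point): Centre of the top face of the orange press pad, a plate 40 wide (y), 6 thick, that sticks out from the gate towards the robot, x = -38 to -112 mm in the sorter's frame. The point is at x = -85, y = -85 from the pivot and swings with the gate: height 130 mm with the gate at -0.30, 80 mm at +0.30.
- blue_pad (a point): Same for the blue press pad at the gate's left end (x = -85, y = +85 mm from the pivot).
- feed_stop (a joint): Slide of the feed stop, m: 0 closed (its plate carries the stack of cells), 0.030 fully open, at its end. It slides to the sorter's left (+y), needs 2 to 3 N and stays where it is left. From about 0.010 on the cells drop onto the gate, one after another.
- tab (a point): Yellow upright tab of the feed stop, 26 (x) by 10 (y) mm, height 138 to 196 mm. The point is inside it, midway in x and y, 20 mm below its top: x = -100, y = 30, height 176 mm in the sorter's frame when closed. Push its right (-y) face towards +y; the 80 mm to its right are free at that height.
- orange_bin (a point): Centre of the orange bin's inner floor (80 in x by 104 mm in y), height 5 mm; axes as the sorter's. The outer wall is 70 mm high, the sides 50.
- blue_bin (a point): Centre of the blue bin's inner floor, same size; axes as the sorter's.
- cell1: Magenta battery cell, 18.5 mm diameter, 65 mm long, about 46 g; origin at its centre, its length along its x. Lowest in the magazine.
- cell2: Magenta battery cell, 18.5 mm diameter, 65 mm long, about 46 g; origin at its centre, its length along its x. Middle in the magazine.
- cell3: Magenta battery cell, 18.5 mm diameter, 65 mm long, about 46 g; origin at its centre, its length along its x. Top in the magazine.
- old1: Green battery cell of the same size, lying in the blue bin; to be left alone. Origin at its centre.
- old2: Green battery cell of the same size, lying in the blue bin; to be left alone. Origin at its centre.
- bottle: White bottle with red cap, 36 mm diameter, 85 high, standing beside the sorter; leave alone. Origin centre of its underside.
- jar: Amber jar with black lid, 40 mm diameter, 60 high; leave alone. Origin centre of its underside.
- drive: Flat disk drive 70 x 100 x 10 mm, lying on the bench; leave alone. Origin centre of its underside.
- screwdriver: Blue-handled screwdriver, 180 mm, lying behind the sorter; leave alone. Origin on its underside.
Mind the look-alikes: they are no part of the job. What is shaped like the cell3 but white is not meant.

How it is judged:
By the outcome, as a careful person would: the job done as asked, in the order asked, and still so for the second after the job is handed in, with the robot touching nothing.
It also fails if it takes over 40 s, if anything falls off the work surface, if the arm or the gripper's body presses on something with over 40 N, if the wrist force passes 120 N, or if a joint passes its speed limit or range.

## Robot

A 7-joint arm with a two-finger parallel gripper is mounted at the origin on the work surface. World frame = base frame: x ahead of the robot, y to its left, z up, the work surface at z = 0. Lengths are in m, angles in rad, forces in N, time in s.
With the tool pointing down it reaches from about 0.4 to 0.85 m from the base axis. Payload 4.5 kg.
Tool frame: the origin (TCP) lies midway between the tips of the shut fingers; the grasp point (between the pads) lies 19 mm behind it; z points along the fingers, y is the direction in which the jaws open and shut (so a half turn about z gives the same grasp; the last joint's range is limited). The gripper opens to 88 mm and grips with 3 to 60 N. Pads are 18 mm wide; open, the fingers measure 123 mm over their backs; the gripper's body (75 mm by 187 mm) begins 45 mm behind the grasp point.
Start: joints at [-1.133, 0.689, -0.195, 1.565, 0.157, 0.902, -0.215], TCP at [0.246, 0.575, 0.218] pointing down, gripper open.
Joint ranges: [-3.01, 3.01], [-0.46, 2.08], [-1.47, 1.51], [0.13, 2.56], [-1, 4.14], [0.04, 2.09], [-2.66, 2.66]. Speed limits (rad/s): [2.57, 2.57, 3.14, 3.14, 3.14, 3.14, 3.14].

## Interface

Orientations are given as a unit quaternion [x, y, z, w].
In Python, from plant import get_state, snapshot, finish_job, regions_of gives the robot as it stands.
- The arm moves only by the tool send_rows, never from a script. Its argument "series" is a list of rows, each an object of numbers: "grip": the opening, from 0 (shut) to 1 (fully open); "dx", "dy", "dz": the shift along the tool's x, y, z in mm; "turn": the turn about the tool's z in rad. A call has 1 to 20 rows; each row shifts and turns the commanded pose from where the row before left it, along the tool's axes as they then stand; what a row does not reach is not made up. A row lasts 1/10 s, in which the tool goes at most 50 mm and 8.59 degrees, less where a joint would pass 70% of its speed; a pose out of reach is approached as far as the arm can. A call is refused whole if a number of a shift passes 50 or a number of a turn 0.15, either way. A call with a gripper value outside its range is refused whole. The fingers move at their own pace and stop on an object; "force" is the grip in N (left out, the last holds). Time passes only in rows, so rows that do not move let the fingers close. It gives the time, the measured TCP pose, the force and the opening at its end, in the units of the state.
- get_state(): the state, without advancing time (a new reading comes with each control period).
- snapshot(name): name is "scene" or "top"; returns a dict with "img" (420x560x3 uint8, red, green, blue), "depth" (420x560 float32, m along the optical axis (not along the pixel's ray), 0 where there is no reading), "fov_y" (degrees; the focal length in pixels is half the picture's height over the tangent of half this angle, whatever the lens; pixels are square), "cx", "cy" (the principal point, pixels), "R" (3x3) and "t" (3): a world point X has camera coordinates R X + t. Camera axes: x right, y down, z forward; pixel columns grow to the right and rows downward; lengths in m; the calibration is good to about 2 mm. A picture is of the moment at which its call begins.
- finish_job(): hands the job in, once; it reports no verdict.
Trained networks look in a picture, given as the dict that the camera call returned (one of the last four; its "shot" number tells which), for a name from the list of things; names that differ only in an ending like _2 or _b are one class to them, and where a whole thing is asked for, a point or a joint stands for the part that bears it (a point fixed in the world has none). Each returns a list of dicts, best first, with "score" (0 to 1); they miss things now and then, are a little off and sometimes report something else, mostly with a low value. They report only what shows in the picture. A call takes as long as a camera call. They do not tell look-alikes from the thing itself.
- regions_of(picture, target): "pixels" (420x560 bool, what is visible of it) and "extent" ([left, top, right, bottom] in pixels, round what is visible of it).
The state is a dict: "clock": time; "q": joint angles; "qd": joint speeds; "joint_torque": joint torques, N m; "tool_pos": TCP position; "eef_rot": TCP orientation; "contact_force": force on the tool from outside, world axes, zero at the start; "moment": the same for the moment, N m; "opening": opening from 0.0 (shut) to 1.0 (fully open).
Only numpy, scipy, OpenCV 4.12 (cv2) and the standard library are available. Lean on these libraries where they do the work, as an engineer would, in place of code of your own. Each camera call takes 0.05 s, during which the arm holds its last target.

## Working session

There is one attempt and no reset: what is moved stays moved. The work goes in short steps, Python scripts to look and compute and a tool call to move; the robot and the scene stay as the last step left them, time stands still between calls to the robot, and variables do not carry over. Pictures are saved under pics/ and viewed, and the job is handed in when it is done.

Besides the shell and the picture viewer there is one more tool, called after "Emit:" as name(argument=value, ...), one argument or row to a line, values as JSON. send_rows: Moves the arm, as the interface text tells. Its arguments: {"type":"object","properties":{"series":{"type":"array","items":{"type":"object","properties":{"grip":{"type":"number"},"dx":{"type":"number"},"dy":{"type":"number"},"dz":{"type":"number"},"turn":{"type":"number"}}}},"force":{"type":"number"}},"required":["series"]}

```bash
mkdir -p pics
cat > h.py <<'E'
import numpy as np, cv2, pickle
from plant import *
def save(p,n):
    cv2.imwrite(f'pics/{n}.png',p['img'][:,:,::-1]); pickle.dump(p,open(f'{n}.pkl','wb'))
def cloud(p):
    H,W=p['depth'].shape; f=H/2/np.tan(np.radians(p['fov_y']/2))
    v,u=np.mgrid[:H,:W]; d=p['depth']
    c=np.stack([(u-p['cx'])/f*d,(v-p['cy'])/f*d,d],-1)
    return (c-np.array(p['t']))@np.array(p['R'])
E
python3 - <<'E'
from h import *
for n in ['top','scene']:
    p=snapshot(n); save(p,n+'0'); w=cloud(p)
    for t in ['sorter','orange_pad','tab','blue_pad','gate','magazine','cell3']:
        try:
            for r in regions_of(p,t)[:2]:
                m=r['pixels']&(p['depth']>0); print(n,t,round(r['score'],2),r['extent'],np.median(w[m],0).round(3))
        except Exception as e: print(n,t,e)
s=get_state();print(s)
E
```

```text
top sorter 0.57 [111.7, 174.2, 372.2, 284.0] [0.607 0.09  0.056]
top orange_pad 0.84 [180.8, 179.3, 299.3, 280.4] [0.609 0.07  0.113]
top tab 0.82 [210.7, 195.6, 238.2, 275.0] [0.592 0.123 0.143]
top blue_pad 0.7 [178.8, 180.8, 301.4, 282.0] [0.609 0.072 0.113]
top blue_pad 0.33 [211.6, 198.3, 239.5, 269.0] [0.592 0.123 0.142]
top gate 0.61 [178.2, 177.5, 298.1, 282.3] [0.61  0.071 0.113]
top magazine 0.97 [107.9, 170.0, 369.9, 283.8] [0.607 0.088 0.057]
top magazine 0.31 [178.3, 176.7, 301.9, 283.3] [0.61  0.071 0.113]
top cell3 0.81 [228.8, 186.3, 241.1, 223.6] [0.623 0.102 0.195]
top cell3 0.81 [312.9, 125.3, 329.9, 152.7] [ 0.828 -0.064  0.017]
scene sorter 0.87 [182.3, 188.7, 415.3, 374.3] [0.629 0.126 0.047]
scene orange_pad 0.79 [232.6, 189.4, 363.8, 303.3] [0.61  0.136 0.098]
scene orange_pad 0.42 [284.1, 197.0, 340.5, 262.7] [0.591 0.119 0.141]
scene tab 0.89 [286.3, 196.1, 343.5, 263.6] [0.585 0.118 0.141]
scene tab 0.21 [231.2, 188.8, 362.1, 304.3] [0.61  0.138 0.098]
scene blue_pad 0.68 [231.2, 187.8, 361.1, 303.7] [0.61  0.138 0.098]
scene gate 0.85 [235.3, 185.9, 362.2,
[... 241 characters left out ...]
, 'q': array([-1.13319229,  0.68902261, -0.19461002,  1.56528626,  0.15731317,
        0.90252227, -0.21511334]), 'qd': array([ 1.96166948e-05, -1.09108808e-03,  1.69425100e-03, -4.69936682e-04,
       -2.43438479e-04,  1.81918585e-03, -1.60209786e-03]), 'joint_torque': array([-3.95239531e-04, -5.27446461e+01, -1.26799610e+00, -1.53738910e+01,
       -5.20851079e-02, -9.35577009e-04,  1.07438981e-05]), 'tool_pos': array([0.24556405, 0.57477574, 0.21829499]), 'eef_rot': array([2.00521693e-01, 9.79689260e-01, 7.23126598e-05, 1.37358849e-05]), 'contact_force': array([ 0.62932121,  0.5047501 , -0.71421654]), 'moment': array([-0.0075258 , -0.04361782,  0.00064336]), 'opening': 1.0021887529968414}
```

Run:
```python
import cv2
a=cv2.imread('pics/top0.png');cv2.imwrite('pics/topz.png',cv2.resize(a[110:320,90:390],None,fx=2.6,fy=2.6,interpolation=cv2.INTER_CUBIC))
```

```text
(no output)
```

View pics/topz.png

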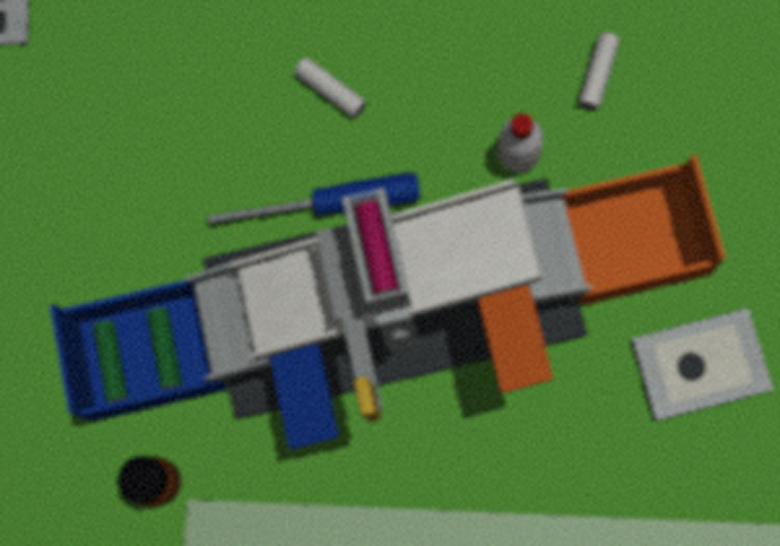

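View pics/scene0.png

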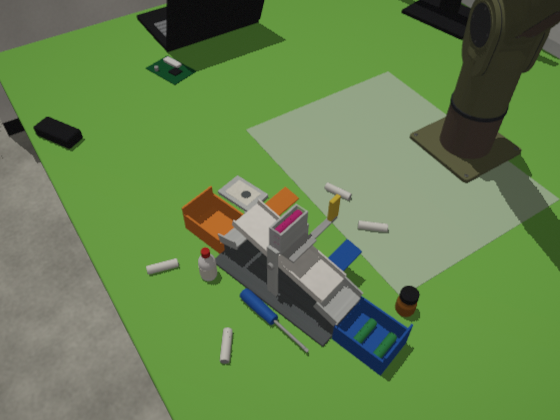

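View pics/top0.png

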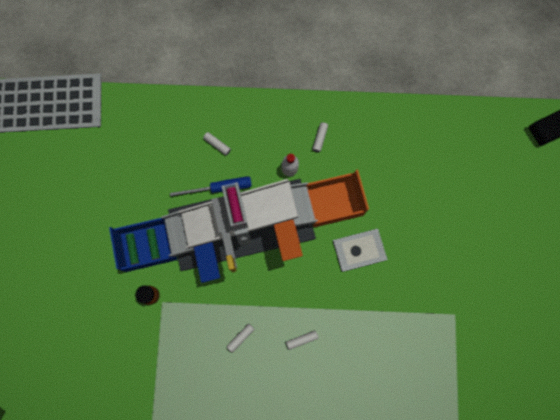

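The top view shows the sorter turned about 0.2 rad. The raised orange pad is at about (287,240), the tab at (230,263), the blue pad at (206,262) and the magazine at (235,204). White decoy cells lie around it. I'll fit the frame next.

```bash
cat >> h.py <<'E'
def comp(p,hue,lo,hi,zlo,zhi,s=120,v=60):
    w=cloud(p);h=cv2.cvtColor(p['img'],cv2.COLOR_RGB2HSV)
    m=(h[...,0]>=hue[0])&(h[...,0]<=hue[1])&(h[...,1]>s)&(h[...,2]>v)&(p['depth']>0)
    u0,v0,u1,v1=lo[0],lo[1],hi[0],hi[1]; k=np.zeros_like(m);k[v0:v1,u0:u1]=1
    m&=k&(w[...,2]>zlo)&(w[...,2]<zhi); return m,w[m]
E
python3 - <<'E'
from h import *
p=pickle.load(open('top0.pkl','rb'))
def show(n,m,w):
    e=cv2.erode(m.astype('uint8'),np.ones((3,3)))>0
    c=w.mean(0); r=cv2.minAreaRect((w[:,:2]*1000).astype('float32')); print(n,len(w),c.round(4),w.min(0).round(3),w.max(0).round(3),r)
show('opad',*comp(p,(3,16),(265,215),(310,265),.09,.16))
show('bpad',*comp(p,(105,130),(185,240),(225,290),.04,.12))
show('tab',*comp(p,(17,32),(215,245),(245,280),.13,.22))
show('mag',*comp(p,(145,175),(215,175),(255,235),.15,.22,80,40))
show('obin',*comp(p,(3,16),(300,170),(372,230),-.01,.02))
show('bbinw',*comp(p,(105,130),(105,215),(175,275),-.01,.015))
E
```

```text
opad 759 [0.575  0.0021 0.1237] [ 0.537 -0.025  0.116] [0.613 0.029 0.132] ((575.2149658203125, 2.29290771484375), (73.53520965576172, 38.949031829833984), 16.146129608154297)
bpad 701 [0.5293 0.1607 0.0866] [0.492 0.133 0.077] [0.569 0.188 0.094] ((529.513671875, 161.28561401367188), (73.28711700439453, 38.96250915527344), 15.785055160522461)
tab 101 [0.5189 0.1026 0.1895] [0.507 0.097 0.147] [0.532 0.111 0.199] ((519.3269653320312, 104.17942810058594), (25.05982208251953, 10.264302253723145), 16.230993270874023)
mag 338 [0.6245 0.1017 0.1946] [0.592 0.086 0.15 ] [0.661 0.118 0.201] ((625.672119140625, 102.42781066894531), (67.96539306640625, 16.995147705078125), 15.890066146850586)
obin 1567 [ 0.6868 -0.0992  0.0055] [ 0.631 -0.156 -0.002] [ 0.734 -0.041  0.02 ] ((680.2254028320312, -99.92910766601562), (85.11811828613281, 100.58241271972656), 15.82294750213623)
bbinw 971 [0.5725 0.3051 0.0055] [ 0.521  0.252 -0.   ] [0.617 0.363 0.014] ((570.4570922851562, 307.5216064453125), (74.15923309326172, 99.32669830322266), 16.051912307739258)
```

Emit:
send_rows(
  series=[
    {"grip": 0, "dz": -20, "turn": 0.148},
    {"grip": 0, "dz": -20, "turn": 0.148},
    {"grip": 0, "dz": -20, "turn": 0.148},
    {"grip": 0, "dz": -20, "turn": 0.148},
    {"grip": 0, "turn": 0.148},
    {"grip": 0, "turn": 0.148},
    {"grip": 0},
  ],
  force=20,
)

```text
schema error: expected keys grip, dx, dy, dz, turn
```

```bash
cat >> h.py <<'E'
from scipy.spatial.transform import Rotation as Ro
O=np.array([.6254,.1024]); YAW=np.radians(16)
def rep():
    s=get_state(); d=s['tool_pos'][:2]-O; c,sn=np.cos(YAW),np.sin(YAW)
    print('t',s['clock'],'sorter xyz',((np.array([c*d[0]+sn*d[1],-sn*d[0]+c*d[1],s['tool_pos'][2]]))*1000).round(1))
    M=Ro.from_quat(s['eef_rot']).as_matrix(); print('tool x ang',np.degrees(np.arctan2(M[1,0],M[0,0])),'z',M[:,2].round(3),'F',s['contact_force'].round(1),'q',s['q'].round(2),'op',s['opening'])
E
python3 -c "
from h import *;rep()"
```

```text
t 0.8 sorter xyz [-234.9  558.8  218.3]
tool x ang 156.86506422579612 z [ 0.  0. -1.] F [ 0.6  0.5 -0.7] q [-1.13  0.69 -0.19  1.57  0.16  0.9  -0.22] op 1.0021887529968414
```

Emit:
send_rows(
  series=[
    {"grip": 0, "dx": 0, "dy": 0, "dz": -20, "turn": 0.148},
    {"grip": 0, "dx": 0, "dy": 0, "dz": -20, "turn": 0.148},
    {"grip": 0, "dx": 0, "dy": 0, "dz": -20, "turn": 0.148},
    {"grip": 0, "dx": 0, "dy": 0, "dz": -20, "turn": 0.148},
    {"grip": 0, "dx": 0, "dy": 0, "dz": 0, "turn": 0.148},
    {"grip": 0, "dx": 0, "dy": 0, "dz": 0, "turn": 0.148},
    {"grip": 0, "dx": 0, "dy": 0, "dz": 0, "turn": 0},
  ],
  force=20,
)

```text
clock: 1.5
tool_pos: [0.2454, 0.5748, 0.2984]
eef_rot: [0.602, 0.798, 0.0, 0.0]
contact_force: [0.3, 0.0, -1.0]
opening: 0.39
```

```bash
python3 -c "
from h import *;rep()"
```

```text
t 1.5 sorter xyz [-235.1  558.9  298.4]
tool x ang 105.97405961275805 z [ 0.  0. -1.] F [ 0.3  0.  -1. ] q [-1.27  0.61  0.06  1.47 -0.04  1.07 -0.93] op 0.389957836783024
```

Emit:
send_rows(
  series=[
    {"grip": 0, "dx": -20, "dy": 5, "dz": 0, "turn": 0},
    {"grip": 0, "dx": -40, "dy": 9, "dz": 0, "turn": 0},
    {"grip": 0, "dx": -40, "dy": 9, "dz": 0, "turn": 0},
    {"grip": 0, "dx": -40, "dy": 9, "dz": 0, "turn": 0},
    {"grip": 0, "dx": -40, "dy": 9, "dz": 0, "turn": 0},
    {"grip": 0, "dx": -40, "dy": 9, "dz": 0, "turn": 0},
    {"grip": 0, "dx": -40, "dy": 9, "dz": 0, "turn": 0},
    {"grip": 0, "dx": -40, "dy": 9, "dz": 0, "turn": 0},
    {"grip": 0, "dx": -40, "dy": 9, "dz": 0, "turn": 0},
    {"grip": 0, "dx": -40, "dy": 9, "dz": 0, "turn": 0},
    {"grip": 0, "dx": -40, "dy": 9, "dz": 0, "turn": 0},
    {"grip": 0, "dx": -40, "dy": 9, "dz": 0, "turn": 0},
    {"grip": 0, "dx": -40, "dy": 9, "dz": 0, "turn": 0},
    {"grip": 0, "dx": -40, "dy": 9, "dz": 0, "turn": 0},
    {"grip": 0, "dx": -40, "dy": 9, "dz": 0, "turn": 0},
    {"grip": 0, "dx": -40, "dy": 9, "dz": 0, "turn": 0},
    {"grip": 0, "dx": -24, "dy": 0, "dz": 0, "turn": 0},
    {"grip": 0, "dx": 0, "dy": 0, "dz": 0, "turn": 0},
  ],
)

```text
clock: 3.3
tool_pos: [0.5582, -0.0108, 0.298]
eef_rot: [0.603, 0.797, -0.001, 0.001]
contact_force: [0.3, 0.3, -0.1]
opening: 0.008
```

```bash
python3 -c "
from h import *;rep()"
```

```text
t 3.3 sorter xyz [-95.8 -90.3 298. ]
tool x ang 105.76871686263718 z [ 0.    -0.003 -1.   ] F [ 0.3  0.3 -0.1] q [-0.12  0.51  0.09  1.67 -0.05  0.97  0.26] op 0.007874176973739742
```

Emit:
send_rows(
  series=[
    {"grip": 0, "dx": 5, "dy": 0, "dz": 20, "turn": 0},
    {"grip": 0, "dx": 0, "dy": 0, "dz": 40, "turn": 0},
    {"grip": 0, "dx": 0, "dy": 0, "dz": 40, "turn": 0},
    {"grip": 0, "dx": 0, "dy": 0, "dz": 40, "turn": 0},
    {"grip": 0, "dx": 0, "dy": 0, "dz": 13, "turn": 0},
    {"grip": 0, "dx": 0, "dy": 0, "dz": 0, "turn": 0},
    {"grip": 0, "dx": 0, "dy": 0, "dz": 0, "turn": 0},
  ],
)

```text
clock: 4.0
tool_pos: [0.5563, 0.0003, 0.1457]
eef_rot: [0.601, 0.799, 0.001, -0.0]
contact_force: [0.2, -0.3, 0.2]
opening: 0.001
```

```bash
python3 -c "
from h import *;rep();save(snapshot('scene'),'s1')"
```

```text
t 4.0 sorter xyz [-94.5 -79.2 145.7]
tool x ang 106.14228060158514 z [ 0.     0.001 -1.   ] F [ 0.2 -0.3  0.2] q [-0.12  0.7   0.06  1.85 -0.07  0.59  0.26] op 0.0008666527333878652
```

View pics/s1.png

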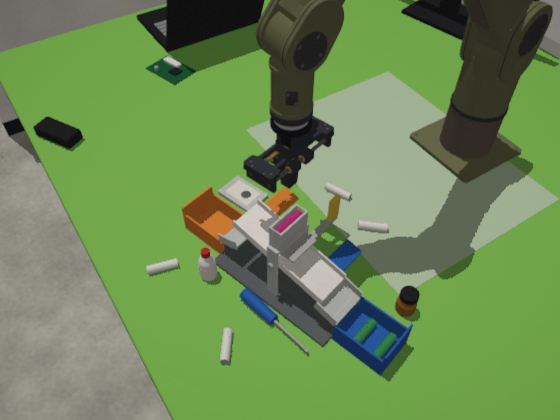

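The shut fingertips are above the orange pad, at about (290,185). Nothing else is near them, so I'll press down now.

Emit:
send_rows(
  series=[
    {"grip": 0, "dx": -5, "dy": 0, "dz": 6, "turn": 0},
    {"grip": 0, "dx": 0, "dy": 0, "dz": 8, "turn": 0},
    {"grip": 0, "dx": 0, "dy": 0, "dz": 8, "turn": 0},
    {"grip": 0, "dx": 0, "dy": 0, "dz": 8, "turn": 0},
    {"grip": 0, "dx": 0, "dy": 0, "dz": 8, "turn": 0},
    {"grip": 0, "dx": 0, "dy": 0, "dz": 8, "turn": 0},
    {"grip": 0, "dx": 0, "dy": 0, "dz": 8, "turn": 0},
    {"grip": 0, "dx": 0, "dy": 0, "dz": 8, "turn": 0},
    {"grip": 0, "dx": 0, "dy": 0, "dz": 3, "turn": 0},
    {"grip": 0, "dx": 0, "dy": 0, "dz": 0, "turn": 0},
    {"grip": 0, "dx": 0, "dy": 0, "dz": 0, "turn": 0},
  ],
)

```text
clock: 5.15
tool_pos: [0.5572, -0.0054, 0.0801]
eef_rot: [0.602, 0.799, -0.0, -0.0]
contact_force: [0.3, 0.3, -0.4]
opening: 0.005
```

```bash
python3 -c "
from h import *;rep()"
```

```text
t 5.15 sorter xyz [-95.2 -84.8  80.1]
tool x ang 106.00379955340219 z [-0.001  0.    -1.   ] F [ 0.3  0.3 -0.4] q [-0.1   0.81  0.04  1.89 -0.07  0.45  0.27] op 0.004556919984443898
```

Not at the stop yet: there's no contact force. I'll press in small increments.

Emit:
send_rows(
  series=[
    {"grip": 0, "dx": 0, "dy": 0, "dz": 2, "turn": 0},
    {"grip": 0, "dx": 0, "dy": 0, "dz": 2, "turn": 0},
    {"grip": 0, "dx": 0, "dy": 0, "dz": 0, "turn": 0},
    {"grip": 0, "dx": 0, "dy": 0, "dz": 0, "turn": 0},
  ],
)

```text
clock: 5.55
tool_pos: [0.5576, -0.0057, 0.0762]
eef_rot: [0.602, 0.799, 0.0, 0.0]
contact_force: [-0.4, -0.2, 0.5]
opening: 0.005
```

```bash
python3 -c "
from h import *;p=snapshot('scene');save(p,'s2');cv2.imwrite('pics/s2z.png',cv2.resize(p['img'][130:330,180:420,::-1],None,fx=3,fy=3))
p=snapshot('top');save(p,'t2');print(*[(len(x[1]),x[1].mean(0)) for x in [comp(p,(105,130),(185,225),(225,290),.04,.2)]])"
```

```text
(670, array([0.53333921, 0.16464162, 0.11507071]))
```

View pics/s2z.png

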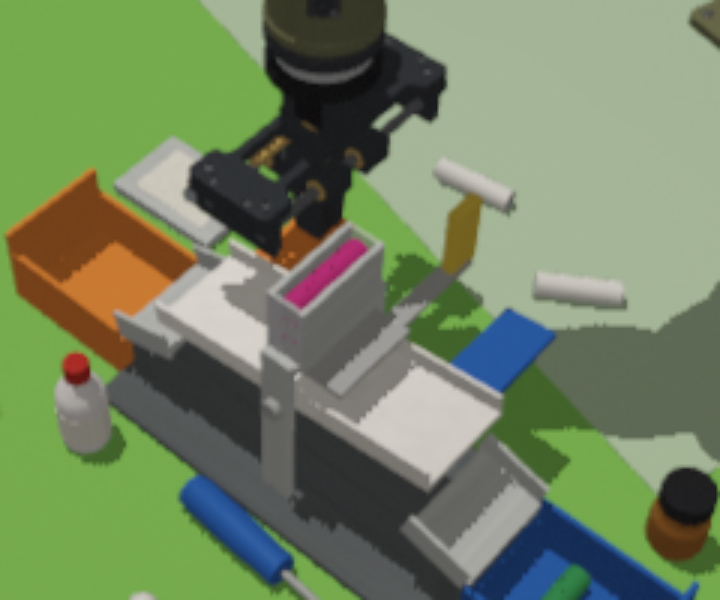

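Run:
```python
from h import *
def fit(n,*a):
    p=pickle.load(open(n+'.pkl','rb')); m,w=comp(p,*a)
    d=w[:,:2]-O;c,s=np.cos(YAW),np.sin(YAW); x=c*d[:,0]+s*d[:,1]; y=-s*d[:,0]+c*d[:,1]
    k=np.ones(len(x),bool)
    for _ in range(5):
        A=np.c_[x,y,np.ones(len(x))]; co=np.linalg.lstsq(A[k],w[k,2],rcond=None)[0]; r=w[:,2]-A@co; k=abs(r)<2*np.std(r[k])
    print(n,'slopes',co.round(3),'z mean',w[k,2].mean(),'xy',x[k].mean(),y[k].mean(),'std',r[k].std(), 'tilt',np.arctan(-co[1]) if 0 else np.arctan(co[1]),'z(-85,+-85)',co@[-.085,np.sign(y.mean())*.085,1])
fit('top0',(3,16),(265,215),(310,265),.09,.16)
fit('top0',(105,130),(185,240),(225,290),.04,.12)
fit('t2',(105,130),(185,225),(225,290),.04,.2)
# gate white plate
for n in ('top0','t2'):
    p=pickle.load(open(n+'.pkl','rb'));w=cloud(p);d=w[...,:2]-O;c,s=np.cos(YAW),np.sin(YAW); x=c*d[...,0]+s*d[...,1]; y=-s*d[...,0]+c*d[...,1]
    for lo,hi in((-.10,-.025),(.06,.10)):
        m=(abs(x)<.025)&(y>lo)&(y<hi)&(p['depth']>0)&(w[...,2]<.17); co=np.polyfit(y[m],w[m][:,2],1);print(n,lo,m.sum(),co,np.arctan(co[0]))
```

```text
top0 slopes [-0.003 -0.227  0.105] z mean 0.12370243916787943 xy -0.07575174579289763 -0.08255108451383776 std 0.0013656913469059964 tilt -0.2234508295246109 z(-85,+-85) 0.12429252748700437
top0 slopes [-0.003 -0.232  0.106] z mean 0.08661340578375207 xy -0.07618723428602683 0.08286657819816247 std 0.001416841752905833 tilt -0.22766774172722345 z(-85,+-85) 0.08615158767737557
t2 slopes [-0.001  0.117  0.105] z mean 0.11510003595185825 xy -0.07107499849305333 0.08506245207028726 std 0.0013110371221209086 tilt 0.11692072597222651 z(-85,+-85) 0.11509612459336939
top0 -0.1 999 [-0.36781146  0.09163738] -0.3524535439964689
top0 0.06 472 [-0.20079273  0.10336506] -0.19815768375726817
t2 -0.1 296 [-0.06538255  0.09585258] -0.06528961872970422
t2 0.06 527 [0.40116381 0.07950412] 0.38150926069273133
```

Run:
```python
from h import *
p=pickle.load(open('t2.pkl','rb'));cv2.imwrite('pics/t2z.png',cv2.resize(p['img'][150:320,150:380,::-1],None,fx=3.4,fy=3.4,interpolation=cv2.INTER_CUBIC))
c,s=np.cos(YAW),np.sin(YAW)
def sf(w):
    d=w[...,:2]-O; return np.stack([c*d[...,0]+s*d[...,1],-s*d[...,0]+c*d[...,1],w[...,2]],-1)
for n in('s1','s2'):
    p=pickle.load(open(n+'.pkl','rb'));q=sf(cloud(p)); h=cv2.cvtColor(p['img'],cv2.COLOR_RGB2HSV)
    dark=(h[...,2]<60)&(p['depth']>0)&(abs(q[...,1]+.085)<.04)&(q[...,0]<-.06)&(q[...,0]>-.14)&(q[...,2]>.05)&(q[...,2]<.2)
    z=q[dark]; print(n,len(z)); 
    for lo in np.arange(.05,.2,.01):
        k=(z[:,2]>=lo)&(z[:,2]<lo+.01)
        if k.sum(): print(round(lo,2),k.sum(),z[k].min(0).round(3),z[k].max(0).round(3))
    m=(h[...,0]>=3)&(h[...,0]<=16)&(h[...,1]>120)&(q[...,1]>-.12)&(q[...,1]<-.05)&(q[...,0]<-.03)&(q[...,2]>.03)
    print('opad',m.sum(),q[m].mean(0),q[m].min(0),q[m].max(0))
    b=comp(p,(105,130),(320,230),(370,290),.04,.2); print('bpad',len(b[1]),sf(b[1]).mean(0))
p=pickle.load(open('scene0.pkl','rb'));b=comp(p,(105,130),(320,230),(370,290),.04,.2); print('bpad',len(b[1]),sf(b[1]).mean(0))
```

```text
s1 140
0.16 4 [-0.107 -0.07   0.166] [-0.085 -0.069  0.17 ]
0.17 42 [-0.106 -0.085  0.17 ] [-0.078 -0.067  0.18 ]
0.18 51 [-0.108 -0.085  0.181] [-0.078 -0.066  0.19 ]
0.19 43 [-0.11  -0.081  0.19 ] [-0.077 -0.067  0.2  ]
opad 449 [-0.08036091 -0.08300155  0.12263423] [-0.11302681 -0.10222887  0.11463144] [-0.04865599 -0.06422815  0.17076665]
bpad 519 [-0.0799943   0.08298267  0.08517689]
s2 582
0.09 5 [-0.101 -0.077  0.096] [-0.091 -0.075  0.1  ]
0.1 35 [-0.107 -0.091  0.1  ] [-0.08  -0.071  0.11 ]
0.11 45 [-0.107 -0.092  0.11 ] [-0.077 -0.073  0.12 ]
0.12 26 [-0.106 -0.085  0.12 ] [-0.078 -0.072  0.129]
0.13 13 [-0.082 -0.091  0.131] [-0.075 -0.072  0.14 ]
0.14 3 [-0.08  -0.074  0.141] [-0.076 -0.073  0.143]
0.15 3 [-0.067 -0.082  0.154] [-0.066 -0.076  0.16 ]
0.16 34 [-0.123 -0.099  0.16 ] [-0.061 -0.05   0.17 ]
0.17 109 [-0.14  -0.099  0.17 ] [-0.06  -0.049  0.18 ]
0.18 220 [-0.126 -0.097  0.18 ] [-0.062 -0.049  0.19 ]
0.19 89 [-0.139 -0.102  0.191] [-0.06  -0.059  0.2  ]
opad 152 [-0.07408395 -0.08447183  0.09461168] [-0.11080536 -0.10350166  0.08880754] [-0.04959057 -0.0725849   0.10811557]
bpad 477 [-0.08068747  0.08537017  0.11418335]
bpad 512 [-0.08006179  0.08247786  0.08540791]
```

View pics/t2z.png

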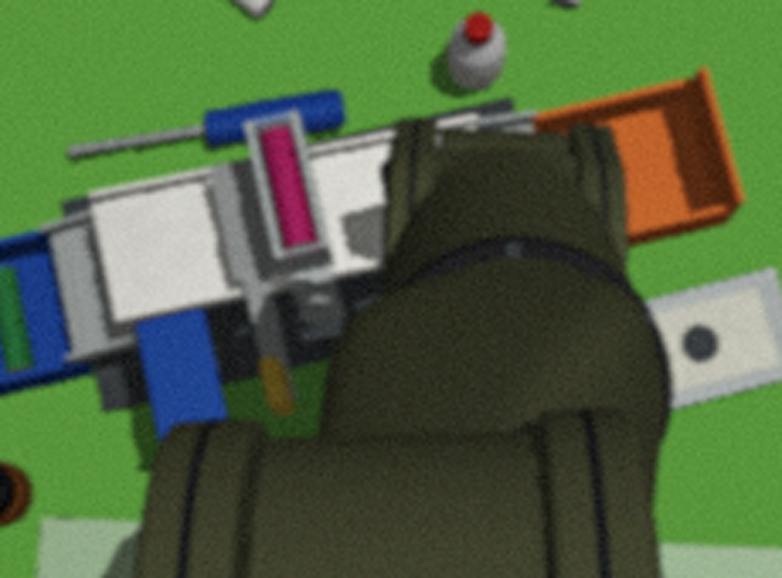

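Both views agree. The pads started at a tilt of about -0.225, and the gate is now at about +0.12. The real fingertips sit about 19 mm above the reported TCP, with the lowest dark finger points at z≈0.096 while the TCP reads 0.076. The gate is following the finger but isn't there yet, so I'll keep pressing and watch the force.

Emit:
send_rows(
  series=[
    {"grip": 0, "dx": 0, "dy": 0, "dz": 4, "turn": 0},
    {"grip": 0, "dx": 0, "dy": 0, "dz": 4, "turn": 0},
    {"grip": 0, "dx": 0, "dy": 0, "dz": 4, "turn": 0},
    {"grip": 0, "dx": 0, "dy": 0, "dz": 0, "turn": 0},
    {"grip": 0, "dx": 0, "dy": 0, "dz": 0, "turn": 0},
  ],
)

```text
clock: 6.15
tool_pos: [0.5573, -0.006, 0.0639]
eef_rot: [0.602, 0.799, -0.0, -0.0]
contact_force: [0.4, 0.1, -0.1]
opening: 0.006
```

Emit:
send_rows(
  series=[
    {"grip": 0, "dx": 0, "dy": 0, "dz": 1.5, "turn": 0},
    {"grip": 0, "dx": 0, "dy": 0, "dz": 1, "turn": 0},
    {"grip": 0, "dx": 0, "dy": 0, "dz": 0, "turn": 0},
  ],
)

```text
clock: 6.45
tool_pos: [0.5574, -0.0058, 0.0617]
eef_rot: [0.602, 0.799, -0.0, -0.0]
contact_force: [-0.6, 0.9, 1.7]
opening: 0.004
```

```bash
cat >> h.py <<'E'
def sf(w):
    c,s=np.cos(YAW),np.sin(YAW);d=w[...,:2]-O; return np.stack([c*d[...,0]+s*d[...,1],-s*d[...,0]+c*d[...,1],w[...,2]],-1)
def tilt(p,hue,a,b):
    q=sf(comp(p,hue,a,b,.04,.2)[1]); q=q[abs(q[:,2]-np.median(q[:,2]))<.012]
    print('z',q.mean(0).round(4),'slope',np.polyfit(q[:,1],q[:,2],1)[0])
E
python3 -c "
from h import *;rep();p=snapshot('top');save(p,'t3');tilt(p,(105,130),(185,225),(225,290))"
```

```text
t 6.45 sorter xyz [-95.2 -85.2  61.7]
tool x ang 105.98736517528343 z [-0.  0. -1.] F [-0.6  0.9  1.7] q [-0.09  0.84  0.04  1.9  -0.07  0.41  0.28] op 0.0038026424559239884
z [-0.0635  0.0838  0.1306] slope 0.2969613071813367
```

Emit:
send_rows(
  series=[
    {"grip": 0, "dx": 0, "dy": 0, "dz": 1, "turn": 0},
    {"grip": 0, "dx": 0, "dy": 0, "dz": 1, "turn": 0},
    {"grip": 0, "dx": 0, "dy": 0, "dz": 0, "turn": 0},
  ],
)

```text
clock: 6.8
tool_pos: [0.5575, -0.0057, 0.0612]
eef_rot: [0.602, 0.799, 0.0, 0.0]
contact_force: [-2.9, 0.4, 15.7]
opening: 0.006
```

Emit:
send_rows(
  series=[
    {"grip": 0, "dx": 0, "dy": 0, "dz": 1, "turn": 0},
    {"grip": 0, "dx": 0, "dy": 0, "dz": 1, "turn": 0},
    {"grip": 0, "dx": 0, "dy": 0, "dz": 0, "turn": 0},
  ],
)

```text
clock: 7.1
tool_pos: [0.5576, -0.0057, 0.0608]
eef_rot: [0.602, 0.799, 0.001, 0.0]
contact_force: [-5.8, 0.2, 29.8]
opening: 0.007
```

```bash
python3 -c "
from h import *;rep();p=snapshot('top');save(p,'t4');tilt(p,(105,130),(185,225),(225,290))"
```

```text
t 7.1 sorter xyz [-95.  -85.2  60.8]
tool x ang 105.97618201388258 z [ 0.001  0.    -1.   ] F [-5.8  0.2 29.8] q [-0.09  0.84  0.04  1.9  -0.07  0.4   0.28] op 0.006807911444500229
z [-0.0633  0.084   0.1309] slope 0.28988893978146785
```

Emit:
send_rows(
  series=[
    {"grip": 0, "dx": 0, "dy": 0, "dz": -10, "turn": 0},
    {"grip": 0, "dx": 0, "dy": -1, "dz": -25, "turn": 0},
    {"grip": 0, "dx": 0, "dy": -2, "dz": -30, "turn": 0},
    {"grip": 0, "dx": 0, "dy": -2, "dz": -30, "turn": 0},
    {"grip": 0, "dx": 0, "dy": 0, "dz": 0, "turn": 0},
    {"grip": 0, "dx": 25, "dy": 0, "dz": 0, "turn": 0},
    {"grip": 0, "dx": 30, "dy": 0, "dz": 0, "turn": 0},
    {"grip": 0, "dx": 25, "dy": 0, "dz": 0, "turn": 0},
    {"grip": 0, "dx": 0, "dy": 0, "dz": 0, "turn": 0},
    {"grip": 0, "dx": 0, "dy": 0, "dz": 0, "turn": 0},
  ],
)

```text
clock: 8.15
tool_pos: [0.5304, 0.0696, 0.152]
eef_rot: [0.601, 0.799, -0.001, -0.0]
contact_force: [-0.0, -0.0, -0.4]
opening: 0.005
```

```bash
python3 -c "
from h import *;rep();p=snapshot('scene');save(p,'s5');tilt(p,(105,130),(320,220),(370,290));cv2.imwrite('pics/s5z.png',cv2.resize(p['img'][130:330,180:420,::-1],None,fx=3,fy=3))"
```

```text
t 8.15 sorter xyz [-100.4   -5.3  152. ]
tool x ang 106.04672306721814 z [-0.001 -0.001 -1.   ] F [-0.  -0.  -0.4] q [-0.26  0.67  0.08  1.91 -0.09  0.56  0.15] op 0.004657719282276078
z [-0.0816  0.0833  0.1298] slope 0.2956052462772119
```

View pics/s5z.png

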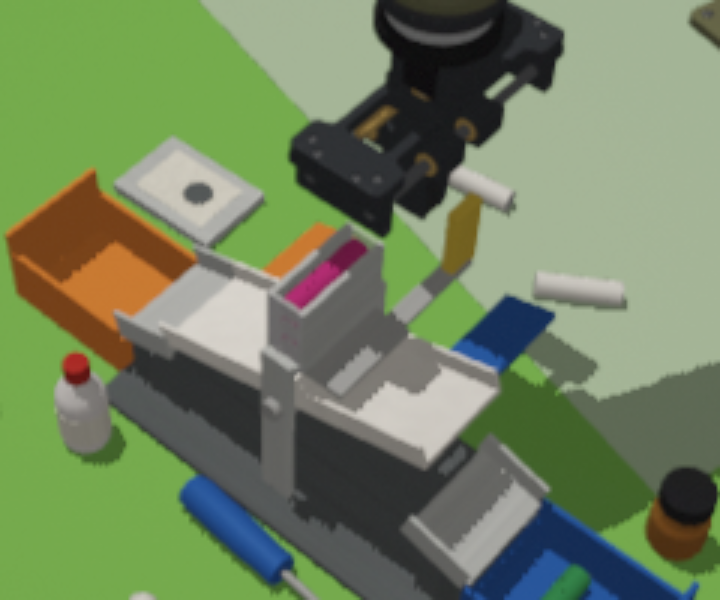

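The gate stayed fully over to orange after release, and all the cells are still in the magazine. The fingertip is right of the tab, which is at about (462,235) in the zoom. I'll lower it slightly and push.

Emit:
send_rows(
  series=[
    {"grip": 0, "dx": 5, "dy": 0, "dz": 5, "turn": 0},
    {"grip": 0, "dx": 8, "dy": 0, "dz": 0, "turn": 0},
    {"grip": 0, "dx": 5, "dy": 0, "dz": 0, "turn": 0},
    {"grip": 0, "dx": 6, "dy": 0, "dz": 0, "turn": 0},
    {"grip": 0, "dx": 6, "dy": 0, "dz": 0, "turn": 0},
    {"grip": 0, "dx": 6, "dy": 0, "dz": 0, "turn": 0},
    {"grip": 0, "dx": 6, "dy": 0, "dz": 0, "turn": 0},
    {"grip": 0, "dx": 6, "dy": 0, "dz": 0, "turn": 0},
    {"grip": 0, "dx": 0, "dy": 0, "dz": 0, "turn": 0},
    {"grip": 0, "dx": 0, "dy": 0, "dz": 0, "turn": 0},
  ],
)

```text
clock: 9.2
tool_pos: [0.5173, 0.1163, 0.1478]
eef_rot: [0.602, 0.799, 0.0, -0.0]
contact_force: [-0.1, -1.7, -1.0]
opening: 0.001
```

```bash
python3 -c "
from h import *;rep()"
```

```text
t 9.2 sorter xyz [-100.1   43.2  147.8]
tool x ang 106.00581542015432 z [-0.  0. -1.] F [-0.1 -1.7 -1. ] q [-0.36  0.67  0.09  1.93 -0.1   0.54  0.07] op 0.0012626028092994311
```

Emit:
send_rows(
  series=[
    {"grip": 0, "dx": 3, "dy": 0, "dz": 0, "turn": 0},
    {"grip": 0, "dx": 2, "dy": 0, "dz": 0, "turn": 0},
    {"grip": 0, "dx": 0, "dy": 0, "dz": 0, "turn": 0},
  ],
)

```text
clock: 9.5
tool_pos: [0.5172, 0.1164, 0.1478]
eef_rot: [0.603, 0.797, -0.001, 0.002]
contact_force: [2.1, -10.1, -1.7]
opening: 0.004
```

Emit:
send_rows(
  series=[
    {"grip": 0, "dx": 1, "dy": 0, "dz": 0, "turn": 0},
    {"grip": 0, "dx": 1, "dy": 0, "dz": 0, "turn": 0},
    {"grip": 0, "dx": 0, "dy": 0, "dz": 0, "turn": 0},
  ],
)

```text
clock: 9.8
tool_pos: [0.5172, 0.1165, 0.1479]
eef_rot: [0.604, 0.797, -0.002, 0.003]
contact_force: [3.6, -13.4, -1.3]
opening: 0.002
```

```bash
python3 -c "
from h import *;rep();p=snapshot('scene');save(p,'s6');cv2.imwrite('pics/s6z.png',cv2.resize(p['img'][130:330,180:420,::-1],None,fx=3,fy=3))"
```

```text
t 9.8 sorter xyz [-100.1   43.3  147.9]
tool x ang 105.67391609493224 z [ 0.003 -0.007 -1.   ] F [  3.6 -13.4  -1.3] q [-0.37  0.67  0.1   1.93 -0.1   0.54  0.06] op 0.0018655930672970267
```

View pics/s6z.png

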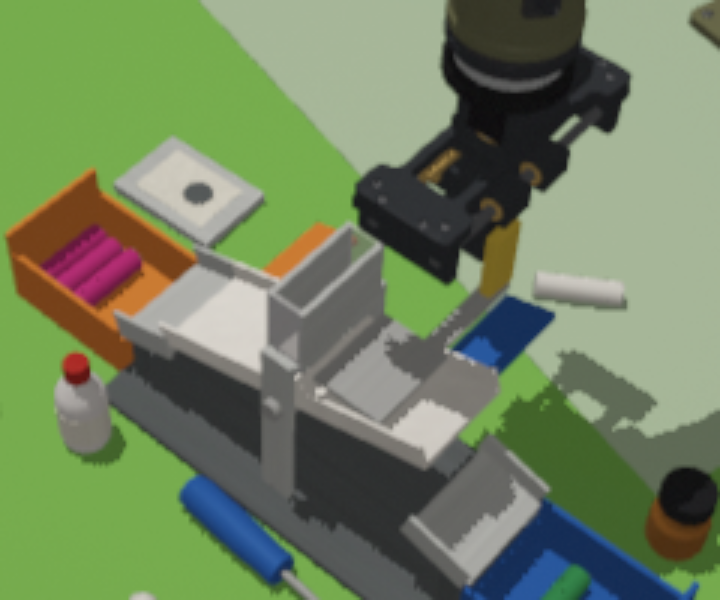

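The force built to 13 N with no further motion, so the stop is at its end. All three magenta cells are in the orange bin, at about (90,265) in the zoom. I'll back off and lift clear.

Emit:
send_rows(
  series=[
    {"grip": 0, "dx": -10, "dy": 0, "dz": 0, "turn": 0},
    {"grip": 0, "dx": -10, "dy": 0, "dz": 0, "turn": 0},
    {"grip": 0, "dx": -5, "dy": 0, "dz": -10, "turn": 0},
    {"grip": 0, "dx": 0, "dy": 0, "dz": -40, "turn": 0},
    {"grip": 0, "dx": 0, "dy": -20, "dz": -40, "turn": 0},
    {"grip": 0, "dx": 0, "dy": -30, "dz": -30, "turn": 0},
    {"grip": 0, "dx": 0, "dy": -30, "dz": 0, "turn": 0},
    {"grip": 0, "dx": 0, "dy": 0, "dz": 0, "turn": 0},
    {"grip": 0, "dx": 0, "dy": 0, "dz": 0, "turn": 0},
    {"grip": 0, "dx": 0, "dy": 0, "dz": 0, "turn": 0},
  ],
)

```text
clock: 10.85
tool_pos: [0.4465, 0.0773, 0.2679]
eef_rot: [0.602, 0.799, 0.001, 0.0]
contact_force: [0.5, 0.4, 0.8]
opening: 0.009
```

```bash
python3 -c "
from h import *;rep();p=snapshot('scene');save(p,'s7');tilt(p,(105,130),(320,220),(370,290))
q=sf(comp(p,(17,32),(320,180),(370,240),.13,.21)[1]);print('tab',np.median(q,0),len(q))
q=sf(comp(pickle.load(open('scene0.pkl','rb')),(17,32),(320,180),(370,240),.13,.21)[1]);print('tab0',np.median(q,0),len(q))
cv2.imwrite('pics/s7z.png',cv2.resize(p['img'][130:380,160:430,::-1],None,fx=2.4,fy=2.4))"
```

```text
t 10.85 sorter xyz [-178.9   25.2  267.9]
tool x ang 106.03026422239753 z [ 0.001  0.001 -1.   ] F [0.5 0.4 0.8] q [-0.35  0.4   0.12  2.   -0.07  0.74  0.08] op 0.008797332981175817
z [-0.0818  0.0831  0.1297] slope 0.30188148622802047
tab [-0.09463361  0.06384046  0.17703459] 211
tab0 [-0.0961658   0.03395589  0.17636614] 218
```

View pics/s7z.png

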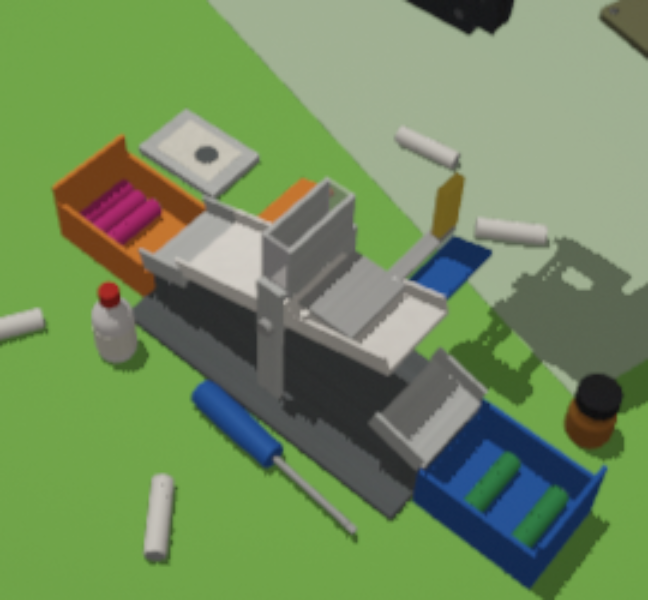

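The tab moved 29.9 mm, the gate is at its end stop, and the three cells lie in the orange bin at about (120,212) in the zoom. The green cells and the surrounding things are undisturbed, and the arm is clear.

```bash
python3 -c "
from plant import *;print(finish_job())"
```

```text
the job is handed in; nothing more can be done
None
```

The sorter is switched over: all three magenta cells rolled into the orange bin, and the job is handed in at about 11 s of the 40 s allowed.

- **Gate:** I pressed the orange pad with the shut fingertips until it hit the end stop, where the force rose to about 30 N. After release, the blue pad's slope measured about 0.30, so the gate stayed fully over to orange.
- **Feed stop:** I then pushed the yellow tab towards blue until it stopped moving, at about 13 N. The last picture showed it had moved 29.9 mm of its 30 mm.
- **Last checks:** the magazine was empty and the green cells were still in the blue bin. The things around the sorter that were in view looked undisturbed, and the arm was clear with about 1 N or less on the tool.

**Readings that disagreed:**
- The fingertips sat about 19 mm higher than the reported tool position. My first press therefore stopped short, and I continued it using the camera and force readings.
- The gate's starting tilt measured about -0.225, not the stated -0.30.

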